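# Fit the lamp module onto its microscope port

### The job

Fit the white lamp module to the microscope's port: lift the orange cover off the two steel pegs and stand it upright in the grey tray, then slide the lamp along its bed, without lifting it, until the pegs are fully home in its sockets and its face is flush with the port wall. Finally swing the red latch arm fully shut across the back of the lamp. Do not knock over the blue or the amber bottle.

Things in the scene. Friction and masses are not known exactly. Their poses are not given: they have to be found in the camera images.
- dock: Fixed lamp dock. Origin at table level below the middle of the port wall's face; x points along the bed into the wall (the way the lamp slides), y left, z up. Grey bed, x=-250 to 0 mm, 180 wide, top at z=12. White wall x=0 to 70, 150 wide, top z=102, black tubes behind to x=150. Black fences, top z=32: 105 mm apart from x=-70 to 0, flaring to 159 apart at x=-250.
- dock_seat (a point): Point on the port wall's face midway between the two steel pegs, 49.5 mm above the table, axes as the dock's. Pegs at y=+30 and -30 mm here point to -x: 14 mm diameter, 25 long, the last 12 mm tapered to 6. The lamp is home when lamp_front meets this point.
- lamp: Loose white lamp module, 100 x 100 x 75 mm (x, y, z), about 0.7 kg, on the bed between the fences. Origin at the centre of its underside, x towards its aluminium front plate, which has two 17 mm sockets, 28 deep, at y=+30 and -30, 37.5 above the underside. A black rubber pad in the middle of its rear face is the place to push.
- lamp_front (a point): Centre of the lamp's front face, 50 mm ahead of its origin and 37.5 above its underside.
- lamp_rear (a point): Centre of the lamp's rear face, 50 mm behind its origin and 37.5 above its underside.
- cover: Loose orange peg cover, 40 x 96 x 62 mm (x, y, z), hollow, open below and towards +x, standing on the bed over the pegs against the wall; lifts straight up. On top a solid grip rib 36 long (x), 18 thick (y), 30 tall, its top 92 above the underside. Origin at the centre of its underside.
- cover_grip (a point): Middle of the cover's grip rib, 80 mm above its underside.
- tray: Fixed grey open tray, 200 x 150 x 35 mm (x, y, z), walls and floor about 4 mm. Origin at the centre of its underside. It stands to the left or the right of the dock.
- latch_arm (a joint): Angle of the red latch arm about its upright hinge left of the bed, rad: 0 = shut (points along dock -y, across the back of the seated lamp), 1.57 = points along dock -x; grows as it opens outwards (clockwise from above), at most 2.3. Stays where it is left. Cannot shut unless the lamp is home.
- latch_hinge (a point): On the latch's hinge axis at mid height of the arm (48 mm above the table), at x=-109, y=75 mm in the dock. The arm is 14 mm thick, 20 tall (38 to 58 above the table) and reaches 100 mm from the axis.
- latch_pin (a point): Middle of the upright black pin (12 mm diameter, 57 to 91 mm above the table) on the arm, 90 mm from the hinge axis.
- blue_bottle: Blue bottle, 56 mm diameter, 140 tall, origin at the centre of its underside: leave standing.
- amber_bottle: Amber bottle, 36 mm diameter, 85 tall, origin at the centre of its underside: leave standing.
Not all that is in view belongs to the job. Several things have the shape of the cover; the one meant has the colours described above. Leave any green look-alike of the lamp alone.

How it is judged:
By the outcome, as a careful person would: the job done as asked, in the order asked, and still so for the second after the job is handed in, with the robot touching nothing.
It also fails if it takes over 62 s, if anything falls off the work surface, if the arm or the gripper's body presses on something with over 40 N, if the wrist force passes 120 N, or if a joint passes its speed limit or range.

### The arm

A 6-joint arm with a two-finger parallel gripper is mounted at the origin on the work surface. World frame = base frame: x ahead of the robot, y to its left, z up, the work surface at z = 0. Lengths are in mm, angles in rad, forces in N, time in s.
With the tool pointing down it reaches from about 275 to 825 mm from the base axis. Payload 5.2 kg.
Tool frame: the origin (TCP) lies at the very end of the fingers, on their centre line; the grasp point (between the pads) lies 19 mm behind it; z points along the fingers, y is the direction in which the jaws open and shut (so a half turn about z gives the same grasp; the last joint's range is limited). The gripper opens to 93 mm and grips with 3 to 60 N. Pads are 15 mm wide; open, the fingers measure 128 mm over their backs; the gripper's body (75 mm by 188 mm) begins 65 mm behind the grasp point.
Start: joints at [0.977, 0.259, 1.535, -0, 1.348, -0.203], TCP at [209.49, 508.546, 218.653] pointing down, gripper open.
Joint ranges: [-3.14, 3.14], [-0.91, 2.08], [0.19, 2.58], [-1.22, 4.36], [0.22, 2.71], [-3.12, 3.12]. Speed limits (rad/s): [2.57, 2.57, 3.14, 3.14, 3.14, 3.14].

### API

Orientations are given as [roll, pitch, yaw] about the fixed x, y, z axes, in that order (R = Rz(yaw) Ry(pitch) Rx(roll)).
In Python, from bench import robot gives the robot as it stands. The module is installed in compiled form; this text tells all that it offers. Calls block until the motion is done:
- robot.move_ptp(position, orientation): joint-space move of the TCP to a pose.
- robot.move_linear(position, ori=None, speed=150, f_stop=None): straight line of the TCP; ori=None keeps the orientation; speed is the mean speed in mm/s. With f_stop (N) it stops when the force on the tool has changed by that much, and returns True; else False.
- robot.move_j(angles): joint-space move.
- robot.move_gripper(opening): opening from 0.0 (shut) to 1.0 (fully open); the grip force is fixed at half the most; returns when the fingers have stopped.
- robot.sleep(seconds).
- robot.inverse_kinematics(position, orientation): joint angles nearest the present ones, or None.
- robot.get_image(name): name is "scene" or "top" or "wrist"; returns a dict with "img" (384x512x3 uint8, blue, green, red), "fovy" (degrees; the focal length in pixels is half the picture's height over the tangent of half this angle, whatever the lens; pixels are square), "cx", "cy" (the principal point, pixels), "k1" (the pictures are not rectified: a ray, as slopes to the right and down, at radius r is drawn at 1 + k1 r^2 times it, then the intrinsics apply), "eye" and "orientation" of the camera in the world. Camera axes: x right, y down, z forward; pixel columns grow to the right and rows downward; lengths in mm; the calibration is good to about 2 mm. A picture is of the moment at which its call begins. There is no depth.
A pose or a line that the arm cannot do raises robot.MotionError and nothing moves.
- robot.hand_in(): hands the job in, once; it reports no verdict.
Readings, each from a call of its own:
- robot.current_t(): time.
- robot.current_qpos(): joint angles.
- robot.current_joint_vel(): joint speeds.
- robot.current_joint_efforts(): joint torques, N m.
- robot.current_tcp_pos(): TCP position.
- robot.current_eef_rot(): TCP orientation.
- robot.current_contact_force(): force on the tool from outside, world axes, zero at the start.
- robot.current_ft_torque(): the same for the moment, N m.
- robot.current_gripper_width(): opening from 0.0 (shut) to 1.0 (fully open).
Only numpy, scipy, OpenCV 4.12 (cv2) and the standard library are available. Lean on these libraries where they do the work, as an engineer would, in place of code of your own. Each camera call takes 0.05 s, during which the arm holds its last target. There are 200 camera calls.

## Working session

There is one attempt and no reset: what is moved stays moved. The work goes in short steps, each a Python script; the robot and the scene stay as the last script left them, time stands still between calls to the robot, and variables do not carry over. Pictures are saved under pics/ and viewed, about 8 in all and at most 12, crops included, and the job is handed in when it is done.

```bash
mkdir -p pics
cat > h.py <<'E'
import numpy as np, cv2
from scipy.spatial.transform import Rotation as R
from bench import robot
def rot(im):
    o=np.array(im["orientation"],float)
    return o if o.shape==(3,3) else R.from_euler('xyz',o).as_matrix()
def ray(im,u,v):
    h=im["img"].shape[0]; f=h/2/np.tan(np.radians(im["fovy"])/2)
    K=np.array([[f,0,im["cx"]],[0,f,im["cy"]],[0,0,1]])
    p=cv2.undistortPointsIter(np.array([[[u,v]]],float),K,np.array([im["k1"],0,0,0,0.]),None,None,(3,100,1e-10))[0,0]
    d=rot(im)@np.array([p[0],p[1],1]); return np.array(im["eye"],float),d/np.linalg.norm(d)
def onz(im,u,v,z):
    e,d=ray(im,u,v); return e+d*(z-e[2])/d[2]
def tri(obs):
    A=np.zeros((3,3));b=np.zeros(3);L=[ray(*o) for o in obs]
    for e,d in L:
        P=np.eye(3)-np.outer(d,d);A+=P;b+=P@e
    x=np.linalg.solve(A,b)
    return x,[round(float(np.linalg.norm(np.cross(x-e,d))),1) for e,d in L]
def proj(im,p):
    h=im["img"].shape[0]; f=h/2/np.tan(np.radians(im["fovy"])/2)
    c=rot(im).T@(np.array(p,float)-np.array(im["eye"],float)); s=c[:2]/c[2]; s=s*(1+im["k1"]*(s@s))
    return s*f+[im["cx"],im["cy"]]
E
cat > a.py <<'E'
from h import *
import pickle
ims={}
for n in("scene","top","wrist"):
    im=ims[n]=robot.get_image(n); print(n,{k:np.round(v,3).tolist() for k,v in im.items() if k!="img"})
pickle.dump(ims,open("i0.pkl","wb"))
for n in("scene","top"): cv2.imwrite(f"pics/{n}0.png",cv2.resize(ims[n]["img"],(800,600),interpolation=cv2.INTER_CUBIC))
print(robot.current_t(), robot.current_eef_rot())
E
python3 a.py
```

```text
scene {'fovy': 46.149, 'cx': 251.938, 'cy': 200.209, 'k1': -0.129, 'eye': [1299.724, 305.785, 757.523], 'orientation': [-2.267, 0.023, 1.94]}
top {'fovy': 46.578, 'cx': 255.996, 'cy': 200.078, 'k1': 0.036, 'eye': [469.188, -21.92, 1188.448], 'orientation': [-3.09, 0.02, -1.566]}
wrist {'fovy': 67.525, 'cx': 255.074, 'cy': 191.809, 'k1': -0.071, 'eye': [136.477, 537.859, 383.231], 'orientation': [2.857, 0.002, 1.181]}
0.15 [-3.14023587e+00 -2.95045659e-04  2.75074753e+00]
```

View pics/top0.png

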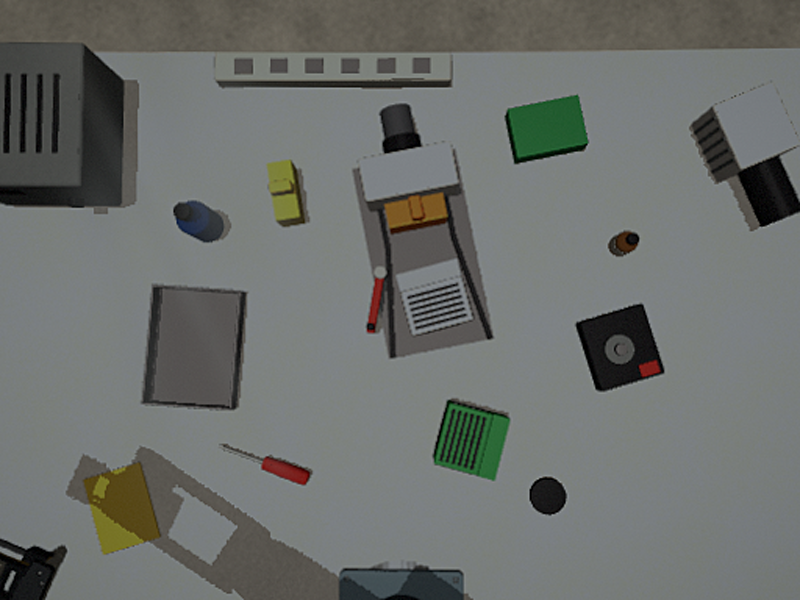

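View pics/scene0.png

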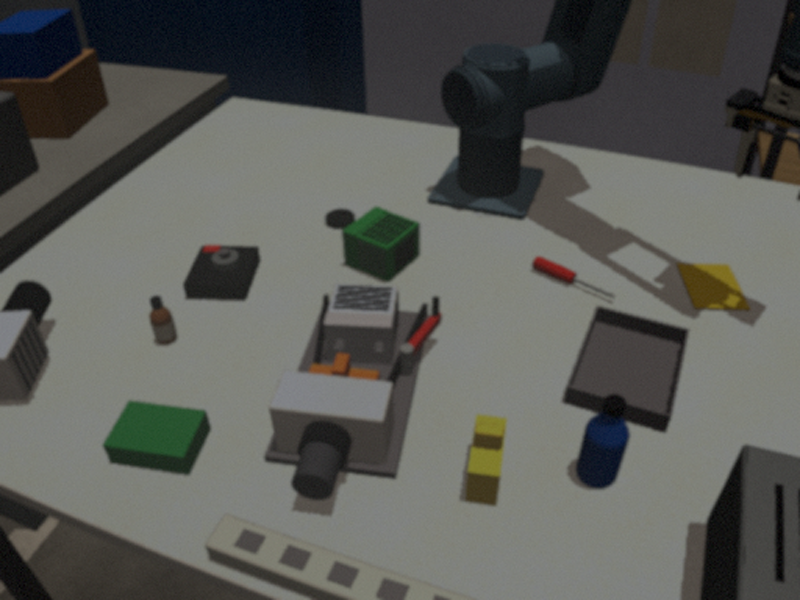

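The cover-shaped candidates in the top view are orange on the dock at (417,212), yellow at (285,192) and a yellow item at (122,507). The orange one, sitting between the wall (410,170) and the lamp (435,300), fits the description. The tray is at (195,347), to the left of the dock. The latch hinge is at (380,272) with its pin near (371,327). Next I'll measure and check an enlarged crop.

```bash
cat > b.py <<'E'
from h import *
import pickle
ims=pickle.load(open("i0.pkl","rb")); t=ims["top"]; s=ims["scene"]
def blobs(im,lo,hi,amin,roi=None):
    hsv=cv2.cvtColor(im["img"],cv2.COLOR_BGR2HSV); m=cv2.inRange(hsv,lo,hi)
    if roi: k=np.zeros_like(m);x0,y0,x1,y1=roi;k[y0:y1,x0:x1]=255;m&=k
    cs=cv2.findContours(m,cv2.RETR_EXTERNAL,cv2.CHAIN_APPROX_NONE)[0]
    return [c for c in cs if cv2.contourArea(c)>amin]
for n,im in(("top",t),("scene",s)):
    for nm,lo,hi in(("orange",(8,150,60),(18,255,255)),("red",(0,150,60),(5,255,255)),("blue",(105,120,30),(125,255,255)),("yellow",(22,120,60),(32,255,255))):
        for c in blobs(im,lo,hi,15):
            r=cv2.minAreaRect(c); print(n,nm,np.round(r[0],1),np.round(r[1],1),round(r[2],1))
r=t["img"][80:235,215:325]; hs=cv2.resize(r,None,fx=3.8,fy=3.8,interpolation=cv2.INTER_CUBIC)
q=s["img"][170:310,160:300]; q=cv2.resize(q,None,fx=589/140*0.6,fy=589/140,interpolation=cv2.INTER_CUBIC) if 0 else cv2.resize(q,(589-209,380),interpolation=cv2.INTER_CUBIC)
c=np.zeros((589,800,3),np.uint8); c[:hs.shape[0],:hs.shape[1]]=hs; c[:380,420:800]=q
c=cv2.convertScaleAbs(c,alpha=1.4); cv2.imwrite("pics/crop1.png",c); print(hs.shape)
g=cv2.cvtColor(t["img"],cv2.COLOR_BGR2GRAY); print("gray wall,table,bed,tray",g[108,262],g[300,200],g[150,310//1],g[220,125])
E
python3 b.py
```

```text
top orange [400.  155.1] [11.3  8.2] 58.0
top orange [265.7 133.7] [18.  38.4] 78.7
top red [182.3 300.6] [30.5  9.1] 21.8
top red [415.  235.3] [ 8.4 12.5] 74.1
top red [240.2 192.2] [ 5.1 29.6] 9.5
top blue [119.8 145.1] [15.4  7.5] 12.5
top yellow [ 77.4 325. ] [50.  38.6] 74.1
top yellow [181.  121.8] [37.3 16.4] 80.5
scene orange [220.6 232.8] [42.4 13.2] 6.6
scene red [271.2 210.4] [ 6.5 24.2] 38.2
scene red [354.2 172. ] [25.6  6.4] 23.2
scene red [134.5 159. ] [2. 9.] 90.0
scene blue [385.8 288. ] [25.8 45.8] 12.1
scene blue [38.6 32.7] [12.4  7. ] 76.0
scene blue [24. 27.] [44. 48.] 90.0
scene yellow [310.2 293.2] [20.  54.1] 6.5
scene yellow [455. 183.] [28. 40.] 90.0
(589, 418, 3)
gray wall,table,bed,tray 129 130 130 84
```

View pics/crop1.png

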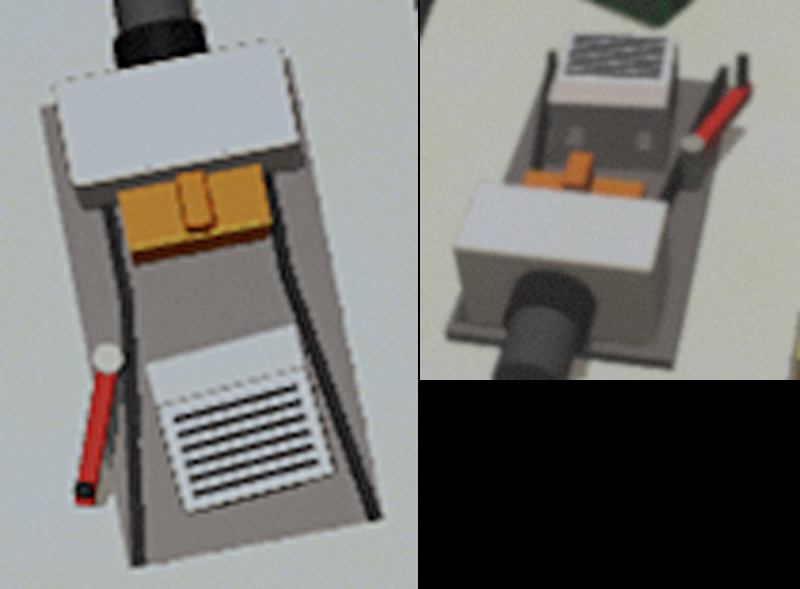

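The crop confirms it: the orange cover with its rib at crop (195,200) is against the wall, on the dock. The lamp's white top has corners (147,363), (292,325), (333,475) and (187,512). The hinge is at (108,358) and the pin at (85,491). I'll turn these into positions.

```bash
cat > c.py <<'E'
from h import *
import pickle
ims=pickle.load(open("i0.pkl","rb")); t=ims["top"]; s=ims["scene"]
T=lambda u,v:(t,(u+.5)/3.8-.5+215,(v+.5)/3.8-.5+80)
S=lambda u,v:(s,(u-420+.5)/2.714-.5+160,(v+.5)/2.714-.5+170)
r=lambda x:np.round(x,1)
W=[onz(*T(*p),102) for p in((52,88),(285,44),(300,146),(73,187))]
print("wall",*[r(w[:2]) for w in W]); print("sizes",[r(np.linalg.norm(W[i]-W[i-1])) for i in range(4)])
for a,b in(((52,88),(667,198)),): pass
# scene: camera beyond the wall; near-left corner in scene = back, right side
for nm,a,b in(("wall back L",(52,88),(652,268)),("wall back R",(285,44),(458,248)),("wall front R",(300,146),(487,184)),("wall front L",(73,187),(667,198)),
  ("rib front top mid",(190,174),(580,161)),("rib rear top mid",(199,230),(581,151)),("pin top",(85,491),(742,56)),("hinge top",(108,358),(693,143)),
  ("lamp fl",(147,363),(672,108)),("lamp fr",(292,325),(550,103)),("lamp rl",(187,512),(669,38)),("lamp rr",(333,475),(573,34))):
    x,e=tri([T(*a),S(*b)]); print(nm,r(x),e)
L=[onz(*T(*p),87) for p in((147,363),(292,325),(333,475),(187,512))]
print("lamp",*[r(w[:2]) for w in L],r(np.mean(L,0)),[r(np.linalg.norm(L[i]-L[i-1])) for i in range(4)])
B=[onz(*T(*p),12) for p in((135,565),(382,518),(43,108))]; print("bed",*map(r,B))
Y=lambda d:r(np.degrees(np.arctan2(d[1],d[0])))
print("yaw wall",Y(W[0]-W[3]),Y(W[1]-W[2]),Y(W[3]-W[2])-90,Y(W[0]-W[1])-90,"bed",Y(B[0]-B[1])-90,"lamp",Y(L[0]-L[3]),Y(L[1]-L[2]),Y(L[0]-L[1])-90,Y(L[3]-L[2])-90)
print("rib",r(onz(*T(190,174),104)),r(onz(*T(199,230),104)),"pin",r(onz(*T(85,491),91)),"hinge",r(onz(*T(108,358),58)))
# tray: top view 800-px corners outer rim
O=lambda u,v:(t,(u+.5)*.64-.5,(v+.5)*.64-.5)
P=lambda u,v:(s,(u+.5)*.64-.5,(v+.5)*.64-.5)
Q=[onz(*O(*p),35) for p in((151,285),(247,288),(238,409),(142,404))]; print("tray",*map(r,Q),r(np.mean(Q,0)))
for a,b in(((151,285),(665,426)),((247,288),(566,403)),((238,409),(598,309)),((142,404),(688,324))): print("tray tri",*map(lambda z:np.round(z,1),tri([O(*a),P(*b)])))
print("blue",r(onz(*O(186,209),140)),"amber",r(onz(*O(631,240),85)))
E
python3 c.py
```

```text
wall [765.6  70. ] [794.3 -80.9] [727.7 -90.7] [700.9  55.9]
sizes [np.float64(66.2), np.float64(153.6), np.float64(67.3), np.float64(149.1)]
wall back L [766.6  69.8  99.3] [0.6, 0.6]
wall back R [794.9 -77.9  93.7] [3.8, 3.8]
wall front R [728.  -88.2  94.4] [3.4, 3.4]
wall front L [700.9  55.5 102.8] [0.4, 0.4]
rib front top mid [704.1 -17.1 120.6] [3.0, 3.0]
rib rear top mid [673.7 -26.9 101. ] [1.3, 1.3]
pin top [504.3  48.   89.2] [0.5, 0.5]
hinge top [594.3  35.2  60. ] [0.6, 0.6]
lamp fl [587.1  11.1  86. ] [3.5, 3.5]
lamp fr [613.5 -86.3  84.7] [0.6, 0.6]
lamp rl [492.4 -21.5  82.5] [3.0, 3.0]
lamp rr [ 515.1 -112.    80.3] [2.0, 2.0]
lamp [588.3   7.8] [613.5 -86.7] [ 515.7 -113.3] [491.2 -18.7] [552.2 -52.7  87. ] [np.float64(100.7), np.float64(97.7), np.float64(101.4), np.float64(97.7)]
bed [455.8  17.4  12. ] [ 489.2 -153.3   12. ] [776.   83.9  12. ]
yaw wall 12.3 8.4 10.400000000000006 10.799999999999997 bed 11.099999999999994 lamp 15.3 15.3 14.900000000000006 14.5
rib [709.  -19.8 104. ] [672.6 -25.7 104. ] pin [504.4  47.4  91. ] hinge [594.7  34.7  58. ]
tray [574.  417.4  35. ] [569.6 257.4  35. ] [369.3 268.7  35. ] [376.9 427.3  35. ] [472.5 342.7  35. ]
tray tri [576.7 418.5  16.1] [5.8 5.8]
tray tri [571.5 268.9   3.2] [3.8 3.8]
tray tri [366.7 278.3  22.6] [6.4 6.4]
tray tri [377.3 425.2  42.1] [0.7 0.7]
blue [680.7 326.7 140. ] amber [ 643.2 -362.4   85. ]
```

```bash
cat > d.py <<'E'
from h import *
import pickle
O=[np.pi,0,.188+np.pi-2*np.pi]
out=[]
for p in((620,-30,260),(655,-20,230)):
    robot.move_ptp(p,O); robot.sleep(.2); im=robot.get_image("wrist"); out.append(im); print(robot.current_t(),np.round(robot.current_qpos(),2),np.round(im["eye"]),np.round(proj(im,(691,-23,104)),1))
pickle.dump(out,open("i1.pkl","wb"))
b=np.hstack([cv2.resize(i["img"],(400,300),interpolation=cv2.INTER_AREA) for i in out])
cv2.imwrite("pics/w1.png",cv2.convertScaleAbs(cv2.resize(out[0]["img"],(800,600),interpolation=cv2.INTER_CUBIC),alpha=1.3))
for im in out:
    m=cv2.inRange(cv2.cvtColor(im["img"],cv2.COLOR_BGR2HSV),(6,130,40),(20,255,255))
    for c in cv2.findContours(m,0,1)[0]:
        if cv2.contourArea(c)>100: print(cv2.minAreaRect(c))
E
python3 d.py
```

```text
2.8083 [-0.23  0.37  1.29  0.    1.49 -1.99] [543. -44. 425.] [249.2 235.5]
3.3667 [-0.2   0.44  1.24 -0.    1.46 -1.96] [577. -35. 396.] [246.5 216.4]
((250.5, 223.5), (49.0, 73.0), 90.0)
((13.750000953674316, 142.75), (24.033309936523438, 21.187259674072266), 71.56504821777344)
((247.5, 205.5), (51.0, 81.0), 90.0)
```

View pics/w1.png

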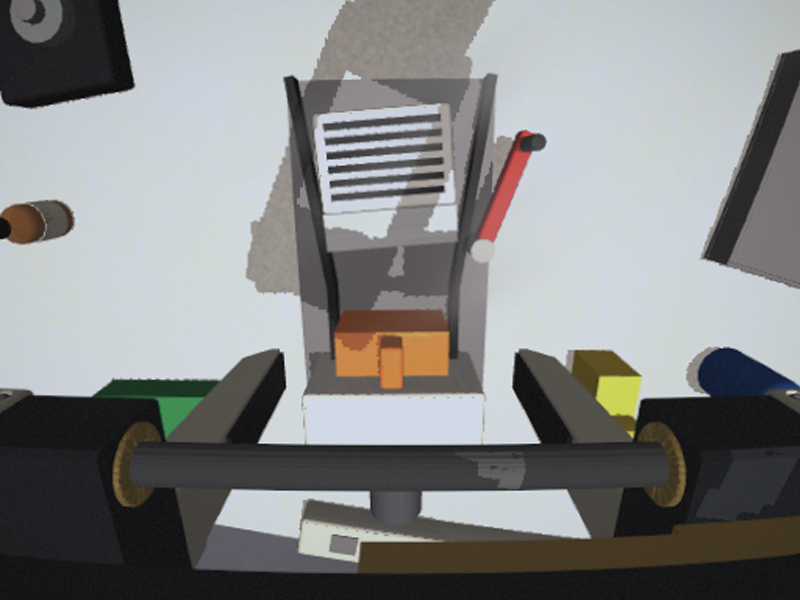

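The wrist view shows the rib's top ending at (381..404,388), the wall's front top edge from (304,395) to (484,393), the pin at (537,142) and the hinge at (482,250). I'll cross-check these against the top view.

```bash
cat > e.py <<'E'
from h import *
import pickle
t=pickle.load(open("i0.pkl","rb"))["top"]; w=pickle.load(open("i1.pkl","rb"))[0]
T=lambda u,v:(t,(u+.5)/3.8-.5+215,(v+.5)/3.8-.5+80)
W=lambda u,v:(w,(u+.5)*.64-.5,(v+.5)*.64-.5)
r=lambda x:np.round(x,1)
for nm,a,b in(("wall FL",(73,187),(484,393)),("wall FR",(300,146),(304,395)),("rib front mid",(190,174),(392.5,388)),("pin top",(85,491),(541,142)),("hinge",(108,358),(482,249)),
 ("lamp fl",(147,363),(454,206)),("lamp fr",(292,325),(322,214)),("lamp rr",(333,475),(315,116)),("lamp rl",(187,512),(448,103)),("bed rl",(135,565),(496,74)),("bed rr",(382,518),(286,77))):
    x,e=tri([T(*a),W(*b)]); print(nm,r(x),e)
a,b=onz(*W(484,393),102),onz(*W(304,395),102); print("W wall",r(a),r(b),r(np.linalg.norm(a-b)),r((a+b)/2),np.arctan2(*(a-b)[:2])*-1)
print("W rib front",r(onz(*W(392.5,388),104)),"rib sides",r(onz(*W(381,388),104)),r(onz(*W(404,388),104)))
print("W pin",r(onz(*W(541,142),91)),"hinge",r(onz(*W(482,249),58)))
L=[onz(*W(*p),87) for p in((454,206),(322,214),(315,116),(448,103))]; print("lamp W",*[r(x[:2]) for x in L])
E
python3 e.py
```

```text
wall FL [701.5  56.6  97.9] [0.5, 0.5]
wall FR [728.3 -88.6 101.4] [2.2, 2.2]
rib front mid [709.3 -18.6 100.9] [1.2, 1.2]
pin top [504.8  47.1 105.4] [1.0, 1.0]
hinge [593.1  34.8  60. ] [1.4, 1.4]
lamp fl [569.9  -0.  143. ] [13.8, 13.8]
lamp fr [585.  -79.2 198. ] [13.8, 13.8]
lamp rr [ 516.1 -114.7   64.5] [0.7, 0.7]
lamp rl [491.2 -18.8  87.4] [0.1, 0.1]
bed rl [456.3  16.4  46.8] [0.2, 0.2]
bed rr [ 487.9 -150.4   28.5] [1.5, 1.5]
W wall [699.1  55.7 102. ] [728.3 -86.3 102. ] 144.9 [713.7 -15.3 102. ] 0.2029019545734333
W rib front [707.4 -17.6 104. ] rib sides [709.1 -26.6 104. ] [705.7  -8.6 104. ]
W pin [504.   51.8  91. ] hinge [592.   35.4  58. ]
lamp W [560.6   1. ] [585.  -94.5] [ 517.3 -109.8] [491.1 -18.8]
```

```bash
cat >> h.py <<'E'
YD=.19; D0=np.array([712.5,-17.3])
def dk(x,y): c,s=np.cos(YD),np.sin(YD); return D0+[c*x-s*y,s*x+c*y]
OD=[np.pi,0,YD-np.pi]
E
cat > f.py <<'E'
from h import *
x,y=dk(-20,0)
robot.move_gripper(.55)
robot.move_ptp((x,y,150),OD)
print(robot.move_linear((x,y,78),speed=80,f_stop=8),np.round(robot.current_tcp_pos(),1))
robot.move_gripper(0); print("width",robot.current_gripper_width()*93, robot.current_contact_force())
robot.move_linear((x,y,205),speed=120); print("width",robot.current_gripper_width()*93, robot.current_contact_force(),robot.current_t())
im=robot.get_image("wrist"); cv2.imwrite("pics/w2.png",cv2.convertScaleAbs(cv2.resize(im["img"],(600,450)),alpha=1.3))
import pickle
a,b=robot.get_image("top"),robot.get_image("scene");pickle.dump((im,a,b),open("i2.pkl","wb"))
E
python3 f.py
```

```text
False [693.4 -21.2  78.6]
width 17.68708286357875 [0.05235659 0.45239862 0.95320909]
width 18.1073787280123 [-0.60183013 -0.65545716 -0.54894879] 7.5333
```

View pics/w2.png

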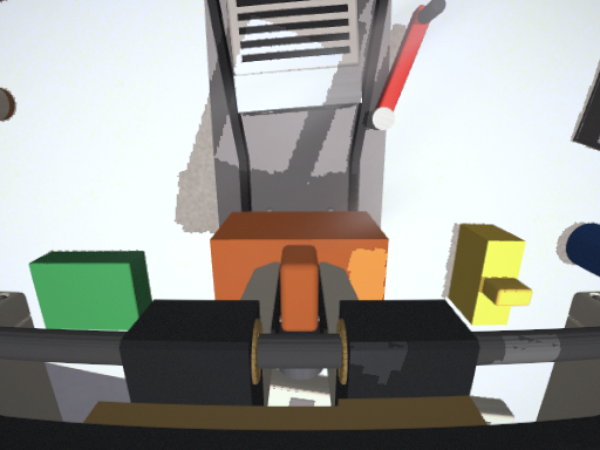

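The cover is held: the grip width is 18 mm and the rib is between the fingers at (300,290). Next I'll carry it to the tray and measure the tray from two wrist positions.

```bash
cat > g.py <<'E'
from h import *
import pickle
out=[]; o=[np.pi,0,-np.pi+.04]
for p in((440,260,215),(470,342,205)):
    robot.move_ptp(p,o); robot.sleep(.15); out.append(robot.get_image("wrist"))
pickle.dump(out,open("i3.pkl","wb")); print(robot.current_t(),robot.current_gripper_width()*93)
cv2.imwrite("pics/w3.png",cv2.convertScaleAbs(np.vstack([cv2.resize(i["img"][:230],(668,300),interpolation=cv2.INTER_CUBIC) for i in out]),alpha=1.4))
E
python3 g.py
```

```text
9.9333 17.972401497975262
```

View pics/w3.png

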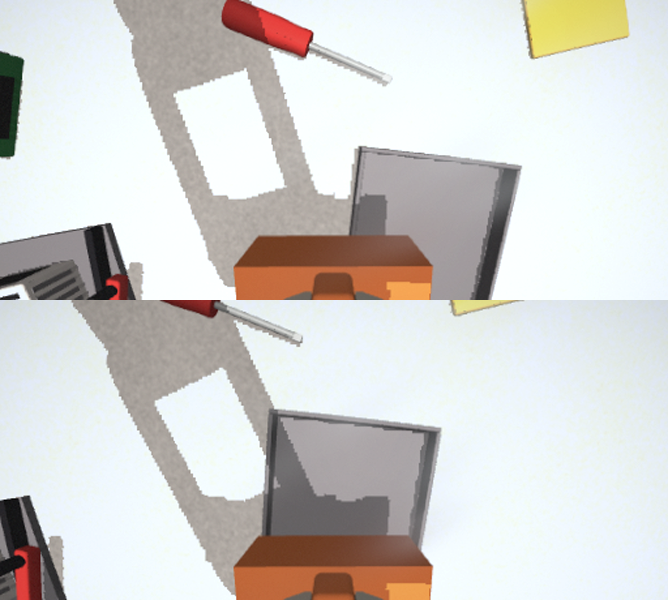

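The tray's near rim corners are at (361,147) and (521,166) in the first view, and at (270,109) and (441,130) in the second.

Run:
```python
from h import *
import pickle
A,B=pickle.load(open("i3.pkl","rb")); k=512/668; f=lambda im,u,v:(im,(u+.5)*k-.5,(v+.5)*k-.5)
X=[tri([f(A,361,147),f(B,270,109)]),tri([f(A,521,166),f(B,441,130)])]
print(X)
Q=[onz(*f(B,270,109),35),onz(*f(B,441,130),35)]; print(np.round(Q,1))
d=Q[1]-Q[0]; print(np.linalg.norm(d),np.arctan2(-d[0],d[1])); n=np.array([d[1],-d[0],0])/np.linalg.norm(d); print("centre",(Q[0]+Q[1])/2+100*n)
```

```text
[(array([366.00158563, 281.88023231,  27.38124002]), [0.2, 0.2]), (array([376.40641354, 432.32296473,  29.14095119]), [0.7, 0.7])]
[[366.4 283.2  35. ]
 [377.3 430.5  35. ]]
147.66503787684738 -0.07406413607090181
centre [471.56378345 349.42231876  35.        ]
```

Run:
```python
from h import *
o=[np.pi,0,np.pi-.06]
robot.move_ptp((472,347,150),o)
robot.move_linear((472,347,82),speed=120)
print(robot.move_linear((472,347,66),speed=25,f_stop=4),robot.current_tcp_pos(),robot.current_contact_force())
robot.move_gripper(.5); robot.move_linear((472,347,170),speed=200)
# go behind lamp, look
robot.move_ptp((*dk(-285,-12),230),OD); robot.sleep(.2)
import pickle
im=robot.get_image("wrist"); t=robot.get_image("top"); pickle.dump((im,t),open("i4.pkl","wb")); print(robot.current_t(),robot.current_gripper_width())
cv2.imwrite("pics/t4.png",cv2.convertScaleAbs(cv2.resize(t["img"][60:280,70:350],(763,600),interpolation=cv2.INTER_CUBIC),alpha=1.3))
```

```text
True [472.16519891 347.0073921   69.88204895] [0.76307365 0.98972331 2.34321434]
14.7167 0.4977856444390038
```

View pics/t4.png

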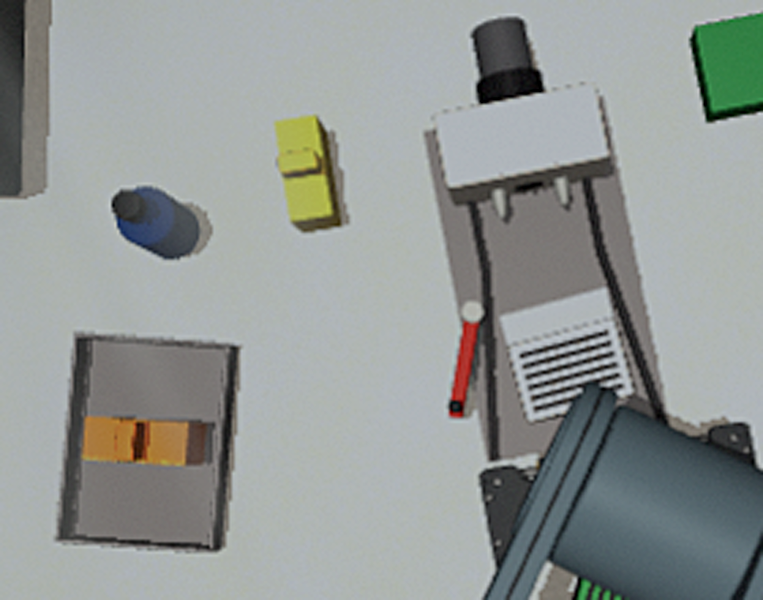

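The cover stands upright in the tray at (147,440), the pegs are clear at (503,200) and (563,190), and the bottles are standing. Now I'll push the lamp with the fingers half open, so they square it up, and stop short of the pegs.

```bash
cat > p.py <<'E'
from h import *
import pickle
robot.move_linear((*dk(-262,-6),42),speed=200)
f0=np.array(robot.current_contact_force())
hit=robot.move_linear((*dk(-205,-6),42),speed=50,f_stop=2.0)
print("contact",hit,dk(0,0),robot.current_tcp_pos(),robot.current_contact_force()-f0,robot.current_t())
print(robot.move_linear((*dk(-156,-2),42),speed=50,f_stop=25),robot.current_tcp_pos(),np.round(robot.current_contact_force()-f0,1))
im=robot.get_image("wrist"); t=robot.get_image("top"); s=robot.get_image("scene"); pickle.dump((im,t,s),open("i5.pkl","wb")); print(robot.current_t())
c=np.hstack([cv2.resize(t["img"][80:235,215:325],(400,564),interpolation=cv2.INTER_CUBIC),cv2.resize(s["img"][165:305,160:260],(400,560),interpolation=cv2.INTER_CUBIC)[:564] if 0 else cv2.resize(s["img"][165:306,160:260],(400,564),interpolation=cv2.INTER_CUBIC)])
cv2.imwrite("pics/t5.png",cv2.convertScaleAbs(c,alpha=1.3))
E
python3 p.py
```

```text
contact True [712.5 -17.3] [491.99503535 -65.8162993   41.75380772] [ 0.5110884  -0.86867612  0.53691168] 16.5583
False [559.98707886 -49.05159417  42.15095254] [-2.1  0.3 -1.1]
18.2833
```

View pics/t5.png

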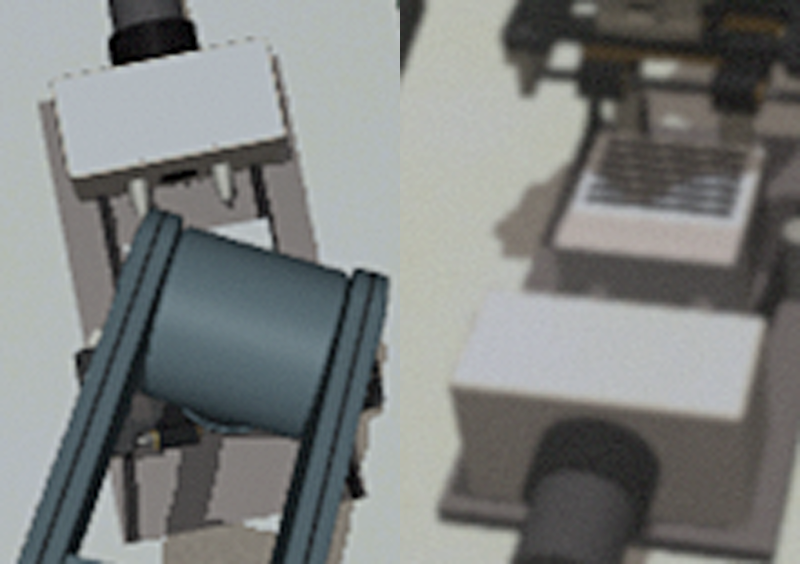

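Forces stayed low at about 2 N. The lamp's front edge is visible in the scene half at (555,248)–(737,264) and in the top half at (122,250)–(270,218), so I'll quantify its alignment.

Run:
```python
from h import *
import pickle
im,t,s=pickle.load(open("i5.pkl","rb"))
T=lambda u,v:(t,(u+.5)*110/400-.5+215,(v+.5)*155/564-.5+80)
S=lambda u,v:(s,(u-400+.5)/4-.5+160,(v+.5)/4-.5+165)
c,sn=np.cos(YD),np.sin(YD)
def inv(p): d=np.array(p)[:2]-D0; return np.round([c*d[0]+sn*d[1],-sn*d[0]+c*d[1]],1)
for n,p,z in(("S fr",S(555,248),87),("S fl",S(737,265),87),("S rr",S(604,138),87),("S rl",S(765,150),87),("T fl",T(122,250),87),("T fr",T(270,218),87),
 ("S wall FR",S(488,293),102),("S wall FL",S(768,322),102),("T wall FL",T(72,181),102),("T wall FR",T(290,140),102),("peg L tip",T(142,214),49.5),("peg R tip",T(229,207),49.5)): print(n,inv(onz(*p,z)))
print("tcp",inv(robot.current_tcp_pos()))
```

```text
S fr [-43.  -51.5]
S fl [-45.5  49.2]
S rr [-138.4  -48.2]
S rl [-142.1   46.8]
T fl [-49.   48.3]
T fr [-46.3 -55.1]
S wall FR [ 10.9 -71.3]
S wall FL [ 8.3 76.3]
T wall FL [ 0.9 72.9]
T wall FR [  0.5 -76.9]
peg L tip [-20.  30.]
peg R tip [-26.6 -31.4]
tcp [-155.8   -2.4]
```

```bash
cat > q.py <<'E'
from h import *
import pickle
c,sn=np.cos(YD),np.sin(YD)
def inv(p): d=np.array(p)[:2]-D0; return np.round([c*d[0]+sn*d[1],-sn*d[0]+c*d[1]],1)
f0=np.array(robot.current_contact_force())
for x,v,f in((-130,40,25),(-116,25,25),(-98,15,30)):
    h=robot.move_linear((*dk(x,-1),42),speed=v,f_stop=f); print(x,h,inv(robot.current_tcp_pos()),np.round(robot.current_contact_force()-f0,1),robot.current_t())
    if h: break
im,s=robot.get_image("wrist"),robot.get_image("scene"); pickle.dump((im,s),open("i6.pkl","wb"))
w=cv2.resize(im["img"][:300],(400,234)); w=cv2.resize(im["img"],(400,300)); s=cv2.resize(s["img"][165:265,160:293],(400,300),interpolation=cv2.INTER_CUBIC)
cv2.imwrite("pics/t6.png",cv2.convertScaleAbs(np.hstack([w,s]),alpha=1.3))
E
python3 q.py
```

```text
-130 False [-129.    -1.1] [1.9 1.1 1. ] 19.0833
-116 False [-116.3   -0.8] [-1.3  0.1  4.3] 19.7917
-98 True [-107.7   -0.6] [1.4 2.2 1.4] 20.75
```

View pics/t6.png

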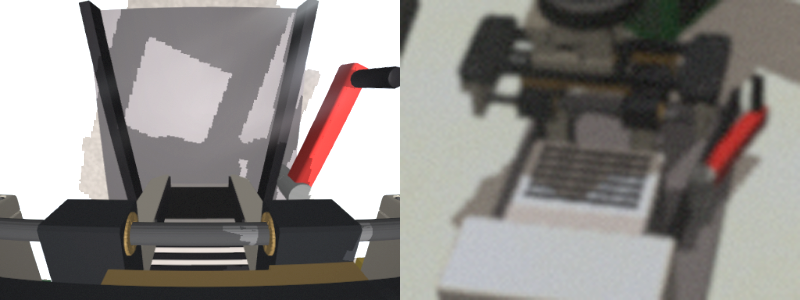

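The push stalled at dock x = -107.7, which is the lamp rear at -100 plus the 7.5 mm finger half-width, so the lamp looks home. I'll confirm with a firmer push, retreat and check from the top view before closing the latch.

```bash
cat > l.py <<'E'
from h import *
import pickle
c,sn=np.cos(YD),np.sin(YD)
def inv(p): d=np.array(p)[:2]-D0; return np.round([c*d[0]+sn*d[1],-sn*d[0]+c*d[1]],1)
h=robot.move_linear((*dk(-98,-1),42),speed=15,f_stop=40); print(h,inv(robot.current_tcp_pos()))
robot.move_linear((*dk(-160,-1),42),speed=120); robot.move_linear((*dk(-160,-1),160),speed=250)
robot.move_gripper(0)
H=np.array([-109,75])
def pose(a,off=14): 
    d=np.array([-np.sin(a),-np.cos(a)]); t=np.array([np.cos(a),-np.sin(a)])
    return dk(*(H+88*d-off*t)),[np.pi,0,(YD+np.pi-a+np.pi)%(2*np.pi)-np.pi]
p,o=pose(1.91,60); robot.move_ptp((*p,180),o)
t=robot.get_image("top"); s=robot.get_image("scene"); pickle.dump((t,s),open("i7.pkl","wb")); print(robot.current_t(),robot.current_qpos())
k=np.hstack([cv2.resize(t["img"][80:235,215:325],(400,564),interpolation=cv2.INTER_CUBIC),cv2.resize(s["img"][165:306,160:260],(400,564),interpolation=cv2.INTER_CUBIC)])
cv2.imwrite("pics/t7.png",cv2.convertScaleAbs(k,alpha=1.3))
E
python3 l.py
```

```text
False [-108.    -0.5]
25.8917 [-5.48027414e-03  2.43004831e-01  1.65420164e+00 -6.11161998e-05
  1.24442126e+00  1.43711200e-01]
```

View pics/t7.png

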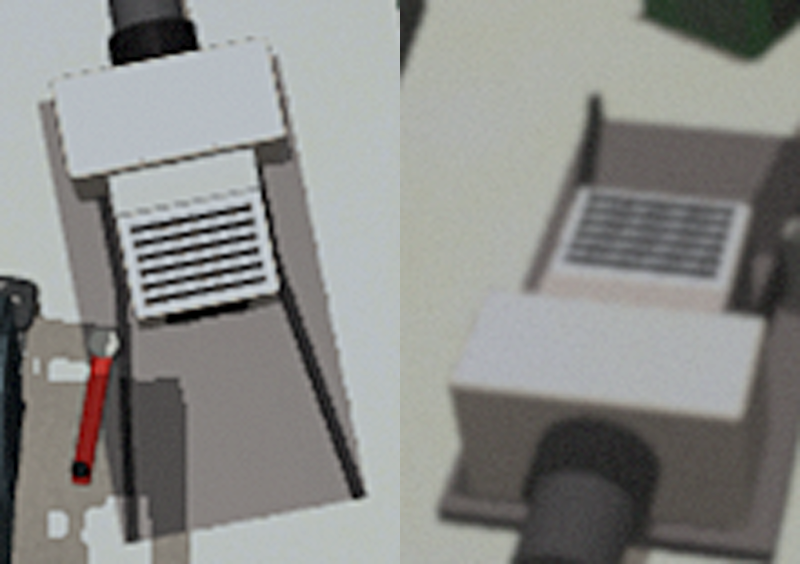

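The lamp is square and against the wall, with its rear top edge at (138,320)–(280,290). Next I'll close the latch.

```bash
cat > m.py <<'E'
from h import *
import pickle
c,sn=np.cos(YD),np.sin(YD)
def inv(p): d=np.array(p)[:2]-D0; return np.round([c*d[0]+sn*d[1],-sn*d[0]+c*d[1]],1)
t,s=pickle.load(open("i7.pkl","rb")); T=lambda u,v:(t,(u+.5)*110/400-.5+215,(v+.5)*155/564-.5+80)
print("lamp rear",inv(onz(*T(138,320),87)),inv(onz(*T(280,290),87)),"wall",inv(onz(*T(72,181),102)),inv(onz(*T(290,140),102)))
H=np.array([-109,75])
def pose(a,off=14): 
    d=np.array([-np.sin(a),-np.cos(a)]); t=np.array([np.cos(a),-np.sin(a)])
    return dk(*(H+88*d-off*t)),[np.pi,0,(YD+np.pi-a+np.pi)%(2*np.pi)-np.pi]
p,o=pose(1.91,50); robot.move_linear((*p,64),o,speed=200)
f0=np.array(robot.current_contact_force())
for a in (1.91,*np.arange(1.75,.1,-.15),.1,0,-.06):
    p,o=pose(a); h=robot.move_linear((*p,64),o,speed=70 if a>.2 else 30,f_stop=25)
    print(round(a,2),h,np.round(robot.current_contact_force()-f0,1),inv(robot.current_tcp_pos()))
    if h: break
print(robot.current_t())
E
python3 m.py
```

```text
lamp rear [-98.3  46.4] [-96.2 -52.5] wall [ 0.9 72.9] [  0.5 -76.9]
1.91 False [0.3 0.7 1.2] [-187.3  117.1]
1.75 False [0.5 0.1 0. ] [-193.   104.6]
1.6 False [-0.4 -0.4  0. ] [-196.5   91.8]
1.45 False [-0.4 -0.1  1.2] [-197.9   78.6]
1.3 False [0.5 0.  1.3] [-197.5   65.3]
1.15 False [0.  1.2 0.9] [-195.    52.1]
1.0 False [-0.1 -0.1  0.6] [-190.6   39.6]
0.85 False [0.2 0.5 1.4] [-184.4   27.8]
0.7 False [0.4 0.9 0.6] [-176.5   17.1]
0.55 False [0.3 1.  0.8] [-167.1    7.7]
0.4 False [0.4 0.7 0.4] [-156.4   -0.3]
0.25 False [-0.4  1.3  0. ] [-144.6   -6.5]
0.1 False [0.6 0.5 0.5] [-131.9  -11. ]
0 False [-0.4  0.6  0.7] [-122.9  -13. ]
-0.06 False [-9.5 -2.3  6.5] [-121.   -13.5]
32.425
```

```bash
cat > n.py <<'E'
from h import *
o=[np.pi,0,YD-np.pi]
h=robot.move_linear((*dk(-113,-13),64),o,speed=15,f_stop=20); print(h,robot.current_contact_force())
robot.move_linear((*dk(-160,-13),64),speed=120); robot.move_linear((*dk(-160,-13),200),speed=250)
robot.move_ptp((350,180,300),o); robot.sleep(.3)
t,s=robot.get_image("top"),robot.get_image("scene"); print(robot.current_t())
k=np.hstack([cv2.resize(t["img"][60:280,60:320],(440,372),interpolation=cv2.INTER_CUBIC),cv2.resize(s["img"][150:320,140:305],(360,372),interpolation=cv2.INTER_CUBIC)])
z=cv2.resize(t["img"][115:185,205:305],(320,224),interpolation=cv2.INTER_CUBIC); e=np.zeros((224,800,3),np.uint8); e[:,:320]=z; e[:,330:]=cv2.resize(t["img"][100:284,60:446],(470,224))
cv2.imwrite("pics/t8.png",cv2.convertScaleAbs(np.vstack([k,e]),alpha=1.3))
import pickle; pickle.dump((t,s),open("i8.pkl","wb"))
E
python3 n.py
```

```text
False [-22.08655752  -7.41221822  13.4143391 ]
35.7833
```

View pics/t8.png

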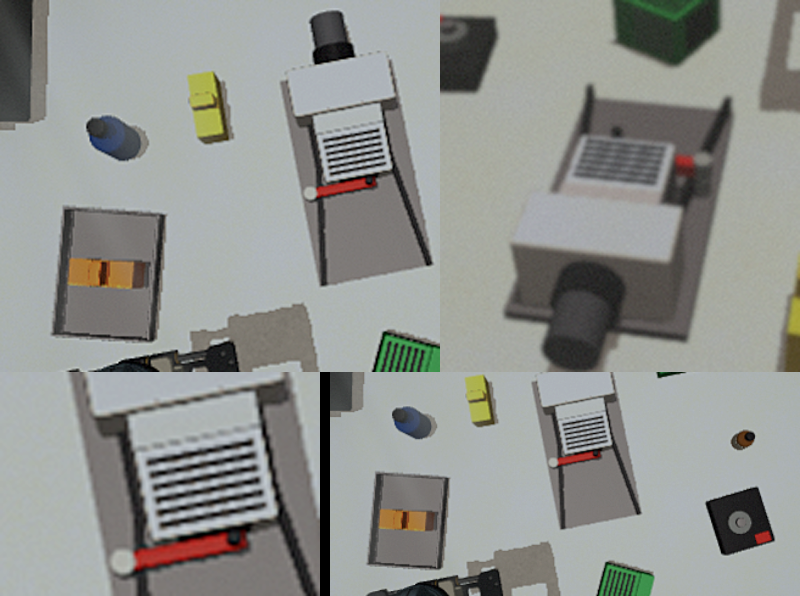

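The latch arm runs parallel to the lamp's rear edge (about 9.9° against 10.0° in the picture), from the hinge (122,561) to the pin (237,538). The cover stands in the tray and both bottles are upright, so I'll hand in.

```bash
python3 -c "
from bench import robot
robot.hand_in(); print(robot.current_t())"
```

```text
the job is handed in; nothing more can be done
the job is handed in; nothing more can be done
```

The lamp is fitted, the latch is shut and the job was handed in at about 36 s of the 62 s allowed; no verdict came back. I lifted the orange cover off the pegs and stood it upright in the grey tray. Then I slid the lamp along the bed until it stopped against the wall, and swung the red latch shut by pushing its pin.

**Checks that agreed**
- **Lamp:** the push stalled at dock x = -108 mm. That matches the lamp's rear at -100 mm plus the finger's half-width, and a second, firmer push moved it no further.
- **Latch:** the arm stopped firmly at about 22 N. In the last picture it lies parallel to the lamp's rear face to within about 0.2°.
- **Everything else:** the last pictures show the cover upright in the tray, both bottles standing and the gripper clear of everything.

**Checks that disagreed**
- **Lamp's rear edge:** from the top view it came out at -96 to -98 mm instead of -100 mm. I put this down to my hand-picked pixels and calibration error.
- **Tray rim height:** it measured 27–29 mm instead of 35 mm, and some early two-view corner matches missed by several mm. I used force stops when setting the cover down and pushing the lamp.
- **Force stop:** the second lamp push, with its stop set at 40 N, reported no stop even though the lamp no longer moved.

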